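# Shut off the bench vacuum valve

### The arm

A 7-joint arm with a two-finger parallel gripper is mounted at the origin on the work surface. World frame = base frame: x ahead of the robot, y to its left, z up, the work surface at z = 0. Lengths are in m, angles in rad, forces in N, time in s.
With the tool pointing down it reaches from about 0.4 to 0.85 m from the base axis. Payload 10.4 kg.
Tool frame: the origin (TCP) lies at the very end of the fingers, on their centre line; the grasp point (between the pads) lies 19 mm behind it; z points along the fingers, y is the direction in which the jaws open and shut (so a half turn about z gives the same grasp; the last joint's range is limited). The gripper opens to 87 mm and grips with 3 to 60 N. Pads are 19 mm wide; open, the fingers measure 117 mm over their backs; the gripper's body (75 mm by 190 mm) begins 51 mm behind the grasp point.
Start: joints at [-1.274, 0.332, -0.065, 1.46, 0.022, 1.35, -0.088], TCP at [0.196, 0.593, 0.223] pointing down, gripper open.
Joint ranges: [-2.6, 2.6], [-0.5, 2.12], [-1.47, 1.34], [0.16, 2.42], [-1.27, 4.41], [0.06, 2.06], [-2.6, 2.6]. Speed limits (rad/s): [2.22, 2.22, 2.79, 2.79, 3.14, 3.14, 3.14].

### API

Orientations are given as a unit quaternion [x, y, z, w].
In Python, from bench import r, eyes, job gives the robot as it stands. The module is installed in compiled form; this text tells all that it offers.
- The arm moves only by the tool play_rows, never from a script. Its argument "motion" is a list of rows, each a list of 7 numbers: the shift along the tool's x, y, z as a fraction of full scale, then the turn, a rotation vector about the tool's x, y, z as a fraction of full scale, then the opening in per cent of the stroke, from 0 (shut) to 100 (fully open). A call has 1 to 5 rows; each row is the pose to reach, as a shift and turn from the pose commanded when the call began, along the tool's axes at that moment; what a row does not reach only later rows make up. Full scale, the value 1, is 0.2 m for a shift and 90 degrees for a turn. A row lasts 1/8 s, in which the tool goes at most 62.5 mm and 10.7 degrees, less where a joint would pass 70% of its speed; a pose out of reach is approached as far as the arm can. A call with a number of a shift or a turn outside -1 to 1 is refused whole. A call with a gripper value outside its range is refused whole. The fingers move at their own pace and stop on an object; "squeeze" is the grip in N (left out, the last holds). Time passes only in rows, so rows that repeat a pose let the fingers close. It gives the time, the measured TCP pose, the force and the opening at its end, in the units of the state.
- r.read_state(): the state, without advancing time (a new reading comes with each control period).
- eyes.camera(name): name is "scene" or "top" or "wrist"; returns a dict with "image" (480x640x3 uint8, red, green, blue), "mtx" (3x3 intrinsics, pixels), "dist" ([k1, k2, p1, p2, k3] as OpenCV has them; the pictures are not rectified), "R" (3x3) and "t" (3): a world point X has camera coordinates R X + t. Camera axes: x right, y down, z forward; pixel columns grow to the right and rows downward; lengths in m; the calibration is good to about 2 mm. A picture is of the moment at which its call begins. There is no depth.
- job.close_job(): hands the job in, once; it reports no verdict.
Trained networks look in a picture, given as the dict that the camera call returned (one of the last four; its "shot" number tells which), for a name from the list of things; names that differ only in an ending like _2 or _b are one class to them, and where a whole thing is asked for, a point or a joint stands for the part that bears it (a point fixed in the world has none). Each returns a list of dicts, best first, with "p" (0 to 1); they miss things now and then, are a little off and sometimes report something else, mostly with a low value. They report only what shows in the picture. A call takes as long as a camera call. They do not tell look-alikes from the thing itself.
- eyes.regions_of(picture, label): "region" (480x640 bool, what is visible of it) and "xy" ([column, row] in pixels, amid what is visible of it).
- eyes.landmark_of(picture, label): "xy" ([column, row] in pixels: a listed point, or the origin of a listed thing).
The state is a dict: "time": time; "joint_positions": joint angles; "joint_vel": joint speeds; "joint_torque": joint torques, N m; "ee_pos": TCP position; "eef_rot": TCP orientation; "ft_force": force on the tool from outside, world axes, zero at the start; "torque": the same for the moment, N m; "width": finger opening in m.
Only numpy, scipy, OpenCV 4.12 (cv2) and the standard library are available. Lean on these libraries where they do the work, as an engineer would, in place of code of your own. Each camera call takes 0.05 s, during which the arm holds its last target. There are 200 camera calls.

### The job

The filtration is finished, so shut the vacuum valve, the one with the green lever: push its lever counter-clockwise (seen from above) through its quarter turn until it is fully home against the stop, and let go. Leave the blue lever where it is, and do not disturb the brown bottle or the tube rack.

Things in the scene. Friction and masses are not known exactly. Their poses are not given: they have to be found in the camera images.
- green_lever (a joint): Turn of the green lever about its valve's upright axis: 0 = open (lever over the brass hose barb), growing counter-clockwise seen from above to the rigid stop at 1.571 = shut (lever square to the barb). Starts partly turned, 0 to 0.4. Even friction (about 2 N of push at the grip point), no spring; it stays where left.
- green_grip (a point): Point in the green lever, mid-width and mid-thickness, 70 mm out from the turning axis, 102 mm above the bench. x points outwards along the lever, z up, so the turning axis is 70 mm away along -x. The lever is a level plastic bar 18 mm wide and 18 mm thick (93 to 111 mm above the bench), ending 95 mm from the axis, with a round hub 30 mm across at the axis.
- green_valve: The valve under the green lever, fixed to the bench; origin on the turning axis at bench height, z up, -x along its brass hose barb (at 60 mm height, reaching 48 mm out). Aluminium column and body on a white flange; under the lever a steel plate 58 mm across, top at 88 mm, with two stop pins within 28 mm of the axis, up to 103 mm.
- blue_grip (a point): The same point on the lever of the other valve, alike in all but its blue lever, at any angle of its turn; not to be moved. The two valves' axes are at least 260 mm apart.
- bottle_mid (a point): Middle, half-way up, of a loose upright brown reagent bottle with a black cap, 72 mm across and 140 mm tall; not to be disturbed.
- rack_mid (a point): Middle, half-way up, of a loose blue tube rack (86 x 126 mm, 50 mm tall) with six capped tubes standing to 108 mm; not to be disturbed.
Things that resemble listed ones, but are neither listed nor needed, are in the scene too. Leave any orange look-alike of the green_valve alone.

How it is judged:
At the end, for the whole second after the job is handed in: The green lever is at rest within 10 degrees of its shut stop (joint above 1.39), the blue lever's grip point is within 15 mm of where it started, and the bottle and the tube rack are within 20 mm of where they started (value of joint green_lever above 1.39 rad and velocity of joint green_lever between -0.1 and 0.1 rad/s and distance of blue_grip from where it was at the start of the episode below 0.015 m and distance of each of bottle_mid, rack_mid from where it was at the start of the episode below 0.02 m); the robot touches nothing.
It fails at once if the blue lever is moved by 15 mm or more at its grip point (distance of blue_grip from where it was at the start of the episode above 0.015 m).
It fails at once if the brown bottle is moved or tipped by 20 mm or more (distance of bottle_mid from where it was at the start of the episode above 0.02 m).
It fails at once if the tube rack is moved or tipped by 20 mm or more (distance of rack_mid from where it was at the start of the episode above 0.02 m).
It also fails if it takes over 32 s, if anything falls off the work surface, if the arm or the gripper's body presses on something with over 40 N, if the wrist force passes 120 N, or if a joint passes its speed limit or range.

## Working session

There is one attempt and no reset: what is moved stays moved. The work goes in short steps, Python scripts to look and compute and a tool call to move; the robot and the scene stay as the last step left them, time stands still between calls to the robot, and variables do not carry over. Pictures are saved under pics/ and viewed, about 8 in all and at most 12, crops included, and the job is handed in when it is done.

Besides the shell and the picture viewer there is one more tool, called after "Emit:" as name(argument=value, ...) on one line, values as JSON. play_rows: Moves the arm, as the interface text tells. Shift numbers are shares of 0.2 m and turn numbers shares of 90 degrees, none past 1 either way. Its arguments: {"type":"object","properties":{"motion":{"type":"array","items":{"type":"array","items":{"type":"number"}}},"squeeze":{"type":"number"}},"required":["motion"]}

```bash
mkdir -p pics
cat > h.py <<'E'
import numpy as np, cv2
from bench import r, eyes, job
def ray(p,xy):
    u=cv2.undistortPoints(np.array([[xy]],float),np.array(p["mtx"]),np.array(p["dist"]))[0,0]
    R=np.array(p["R"]);t=np.array(p["t"]); return -R.T@t, R.T@np.array([u[0],u[1],1])
def atz(p,xy,z):
    c,d=ray(p,xy); return c+d*(z-c[2])/d[2]
def proj(p,X):
    R=np.array(p["R"]);return cv2.projectPoints(np.array(X,float).reshape(-1,1,3),cv2.Rodrigues(R)[0],np.array(p["t"],float),np.array(p["mtx"]),np.array(p["dist"]))[0][:,0]
E
python3 - <<'E'
from h import *
s=r.read_state();print(s["ee_pos"],s["eef_rot"],s["time"],s["width"])
Z=dict(green_grip=.102,green_valve=0.,blue_grip=.102,bottle_mid=.07,rack_mid=.025)
ims=[]
for c in("top","scene"):
    p=eyes.camera(c);im=p["image"];ims.append(im)
    cv2.imwrite(f"pics/{c}1.png",im[:,:,::-1])
    for k,z in Z.items():
        for d in eyes.landmark_of(p,k)[:4]: print(c,k,round(d["p"],2),np.round(d["xy"]),atz(p,d["xy"],z).round(3))
E
```

```text
[0.19636937 0.59294891 0.22176627] [ 1.59201018e-01  9.87245935e-01 -7.03180507e-04 -7.70919537e-05] 0.0 0.08677333366459106
top green_grip 0.96 [370. 279.] [ 0.523 -0.252  0.102]
top green_valve 0.85 [275. 236.] [ 0.63  -0.016  0.   ]
top green_valve 0.84 [346. 270.] [ 0.544 -0.202  0.   ]
top blue_grip 0.64 [235. 294.] [0.479 0.069 0.102]
top rack_mid 0.57 [464. 305.] [ 0.463 -0.5    0.025]
scene green_grip 0.86 [369. 243.] [ 0.559 -0.045  0.102]
scene green_grip 0.83 [292. 209.] [ 0.521 -0.25   0.102]
scene green_valve 0.9 [307. 254.] [ 0.542 -0.199  0.   ]
scene green_valve 0.87 [366. 301.] [ 0.628 -0.016 -0.   ]
scene green_valve 0.27 [220. 191.] [ 0.403 -0.543  0.   ]
scene blue_grip 0.95 [428. 241.] [0.496 0.068 0.102]
scene bottle_mid 0.8 [339. 322.] [ 0.768 -0.023  0.07 ]
scene rack_mid 0.85 [217. 190.] [ 0.435 -0.528  0.025]
```

View pics/top1.png

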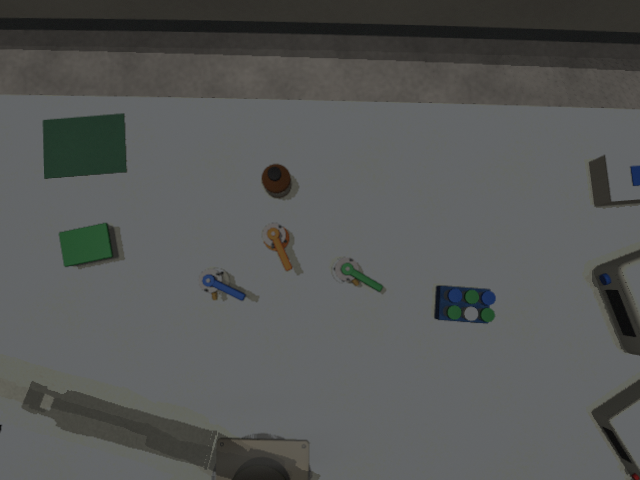

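View pics/scene1.png

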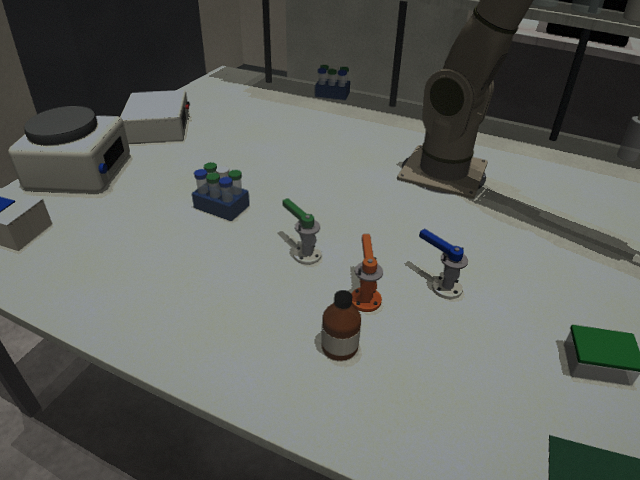

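The levers that could be mistaken for the target are green (370,279), orange (283,255) and blue (230,291) in the top view. I choose the green one and check it in a close crop.

Run:
```python
from h import *
P={}
for c in("top","scene"):
    p=eyes.camera(c);P[c]=p
    for k in("green_grip","green_lever"):
        for d in eyes.regions_of(p,k)[:3]:
            v,u=np.nonzero(d["region"]);pts=np.stack([u,v],1).astype(np.float32)
            hsv=np.median(p["image"][v,u],0)
            W=np.array([atz(p,q,.107) for q in pts.astype(float)])[:,:2]
            m=W.mean(0);e,V=np.linalg.eigh(np.cov((W-m).T));a=(W-m)@V[:,1]
            print(c,k,round(d["p"],2),len(u),hsv,m.round(3),"ends",(m+a.min()*V[:,1]).round(3),(m+a.max()*V[:,1]).round(3))
a=cv2.resize(P["top"]["image"][225:325,300:400],(500,500),interpolation=cv2.INTER_CUBIC)
cv2.imwrite("pics/c.png",np.clip(a[:,:,::-1]*1.6,0,255))
```

```text
top green_grip 0.89 357 [96. 69. 34.] [ 0.594 -0.033] ends [ 0.637 -0.011] [ 0.541 -0.059]
top green_grip 0.6 443 [40. 78. 48.] [ 0.528 -0.229] ends [ 0.5  -0.28] [ 0.554 -0.182]
top green_lever 0.88 360 [40. 78. 47.] [ 0.528 -0.229] ends [ 0.5   -0.279] [ 0.553 -0.185]
top green_lever 0.63 433 [96. 69. 34.] [ 0.59  -0.034] ends [ 0.637 -0.01 ] [ 0.539 -0.06 ]
scene green_grip 0.75 397 [134.  72.  37.] [ 0.604 -0.03 ] ends [ 0.651 -0.008] [ 0.541 -0.061]
scene green_grip 0.73 397 [40. 76. 47.] [ 0.536 -0.224] ends [ 0.501 -0.282] [ 0.567 -0.175]
scene green_lever 0.81 393 [40. 77. 47.] [ 0.535 -0.226] ends [ 0.498 -0.284] [ 0.566 -0.176]
scene green_lever 0.76 440 [131.  72.  37.] [ 0.604 -0.03 ] ends [ 0.651 -0.007] [ 0.541 -0.06 ][ WARN:0@3.651] global loadsave.cpp:1063 imwrite_ Unsupported depth image for selected encoder is fallbacked to CV_8U.
```

View pics/c.png

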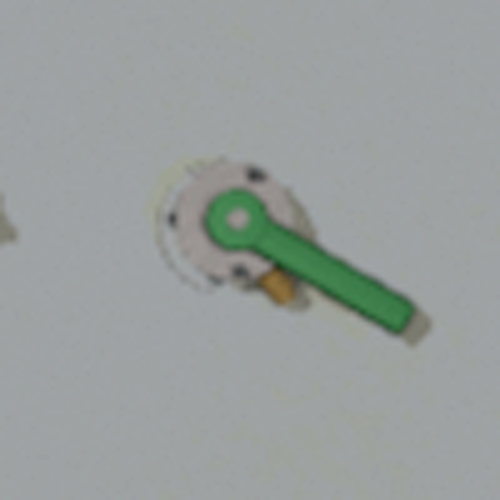

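The crop shows the green lever with its hub at full-frame (347.6,268.6), its tip at (381,288.6) and the brass barb end at about (357,283.6). The valve body is aluminium, not orange, so this is the right one.

```bash
cat >> h.py <<'E'
from scipy.spatial.transform import Rotation as Ro
def rows(pts,start=None):
    """pts: (x,y,z,yaw of tool y deg); tool down. start same form or None=measured"""
    def pose(q):
        y=np.array([np.cos(np.radians(q[3])),np.sin(np.radians(q[3])),0]);z=np.array([0,0,-1.])
        return np.array(q[:3]),Ro.from_matrix(np.stack([np.cross(y,z),y,z],1))
    if start is None:
        s=r.read_state();p0,R0=np.array(s["ee_pos"]),Ro.from_quat(s["eef_rot"])
    else: p0,R0=pose(start)
    for q in pts:
        p,R=pose(q);d=R0.inv().apply(p-p0)/.2;w=(R0.inv()*R).as_rotvec()/(np.pi/2)
        print(np.r_[d,w].round(3).tolist())
E
python3 - <<'E'
from h import *
p=eyes.camera("top")
hub=atz(p,(347.6,268.6),.111);tip=atz(p,(381.3,289),.111);barb=atz(p,(356.5,283.5),.06)
print(hub,tip,np.linalg.norm(tip-hub),barb)
ang=lambda v:np.degrees(np.arctan2(v[1],v[0]))
print(ang(tip-hub),ang(barb-hub),np.linalg.norm((barb-hub)[:2]))
rows([(.36,.42,.23,30)]);
rows([(.47,.16,.23,0)],(.36,.42,.23,30))
rows([(.48,-.10,.23,-28)],(.47,.16,.23,0))
E
```

```text
[ 0.54515602 -0.19876124  0.111     ] [ 0.49859246 -0.27957101  0.111     ] 0.0932651295386097 [ 0.51076469 -0.22468588  0.06      ]
-119.95106141111539 -142.99053342658695 0.04306797801113914
[-1.049, -0.566, -0.037, 0.0, -0.0, 0.463]
[-1.401, -0.174, 0.0, 0.0, 0.0, 0.333]
[-1.3, 0.05, 0.0, 0.0, 0.0, 0.311]
```

Emit:
play_rows(motion=[[-1,-0.55,-0.04,0,0,0.46,0],[-1,-0.55,-0.04,0,0,0.46,0],[-1,-0.55,-0.04,0,0,0.46,0],[-1,-0.55,-0.04,0,0,0.46,0],[-1,-0.55,-0.04,0,0,0.46,0]])

```text
time: 1.58
ee_pos: [0.3548, 0.4232, 0.2311]
eef_rot: [0.501, 0.865, 0.0, 0.001]
ft_force: [-0.3, -0.0, -0.4]
width: 0.045
```

Emit:
play_rows(motion=[[-1,-0.15,0,0,0,0.33,0],[-1,-0.15,0,0,0,0.33,0],[-1,-0.15,0,0,0,0.33,0],[-1,-0.15,0,0,0,0.33,0]])

```text
time: 2.08
ee_pos: [0.4279, 0.2352, 0.2309]
eef_rot: [0.705, 0.709, 0.0, 0.0]
ft_force: [0.2, 0.5, -0.4]
width: 0.0059
```

Run:
```python
from h import *
s=r.read_state();print(s["ee_pos"],s["eef_rot"],s["time"],s["joint_positions"])
rows([(.46,0,.23,-15),(.47,-.16,.23,-30)])
```

```text
[0.42790983 0.2351897  0.23093658] [7.05270743e-01 7.08937969e-01 3.45147946e-04 1.28588112e-04] 2.075 [-0.90206532  0.01258514  0.3105315   1.81472694 -0.00385421  1.31415705
 -0.58539504]
[-1.177, 0.154, 0.004, 0.0, -0.0, 0.17]
[-1.977, 0.2, 0.004, 0.0, -0.0, 0.337]
```

Emit:
play_rows(motion=[[-1,0.12,0,0,0,0.17,0],[-1,0.12,0,0,0,0.17,0],[-1,0.12,0,0,0,0.17,0],[-1,0.12,0,0,0,0.17,0]])

```text
time: 2.58
ee_pos: [0.4531, 0.0361, 0.2309]
eef_rot: [0.792, 0.61, 0.0, 0.0]
ft_force: [-0.3, 0.6, -0.6]
width: 0.0002
```

Emit:
play_rows(motion=[[-1,-0.2,0,0,0,0.17,0],[-1,-0.2,0,0,0,0.17,0],[-1,-0.2,0,0,0,0.17,0],[-1,-0.2,0,0,0,0.17,0]])

```text
time: 3.08
ee_pos: [0.3626, -0.1461, 0.231]
eef_rot: [0.866, 0.5, 0.001, -0.0]
ft_force: [0.7, 0.9, -0.4]
width: 0.0005
```

Run:
```python
from h import *
s=r.read_state();print(s["ee_pos"],s["time"],s["joint_positions"])
p=eyes.camera("wrist");im=p["image"].copy()
for k in("green_grip","green_valve"):
    for d in eyes.landmark_of(p,k)[:3]: print(k,round(d["p"],2),np.round(d["xy"]),atz(p,d["xy"],.102 if 'grip' in k else 0).round(3))
for X in((.545,-.199,.111),(.510,-.260,.111),(.4977,-.281,.111)):
    q=proj(p,X)[0];print(q);cv2.circle(im,tuple(int(v) for v in q),3,(255,0,0),1)
cv2.imwrite("pics/w1.png",im[:,:,::-1])
a=np.radians(-120);u=np.array([np.cos(a),np.sin(a)]);t=np.array([-u[1],u[0]])
q=np.array([.545,-.199])+.072*u-.040*t;print(q)
rows([(*q,.23,-30),(*q,.09,-30)])
```

```text
[ 0.36260489 -0.14607772  0.23097812] 3.075 [-0.53021705 -0.33266909  0.66072755  2.03554264  0.20449241  1.37504249
 -0.46107509]
green_grip 0.78 [532. 263.] [ 0.513 -0.262  0.102]
green_valve 0.87 [488. 175.] [ 0.549 -0.201  0.   ]
[547.01112269 184.04079696]
[533.64253252 265.99894824]
[529.1980132 292.1122398]
[ 0.47435898 -0.24135383]
[-0.149, 0.723, 0.005, 0.0, -0.001, 0.001]
[-0.15, 0.722, 0.705, 0.0, -0.001, 0.001]
```

View pics/w1.png

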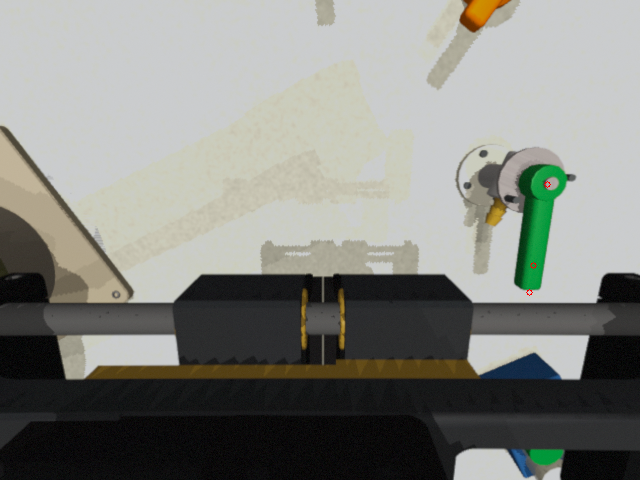

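The hub and tip match my projections in the wrist view: hub at (547,184), tip within about 4 px of (529,292). I'll go above the contact side, then descend.

Emit:
play_rows(motion=[[-0.05,0.25,0,0,0,0,0],[-0.1,0.5,0,0,0,0,0],[-0.15,0.69,0,0,0,0,0],[-0.15,0.69,0.3,0,0,0,0],[-0.15,0.69,0.5,0,0,0,0]])

```text
time: 3.85
ee_pos: [0.4688, -0.2372, 0.1273]
eef_rot: [0.865, 0.502, -0.002, -0.001]
ft_force: [-0.0, 0.3, 0.2]
width: 0.0003
```

Run:
```python
from h import *
s=r.read_state();print(s["ee_pos"],s["time"],s["joint_positions"],s["ft_force"])
p=eyes.camera("scene")
a=cv2.resize(p["image"][130:290,220:420],(800,640),interpolation=cv2.INTER_CUBIC)[:600]
cv2.imwrite("pics/s2.png",cv2.convertScaleAbs(a[:,:,::-1],alpha=1.4))
```

```text
[ 0.46881361 -0.23716823  0.12729881] 3.85 [-0.45246466  0.27523602  0.96289995  1.88006343 -0.24853182  1.11660593
  0.08413508] [-0.0432227   0.33645598  0.16423348]
```

View pics/s2.png

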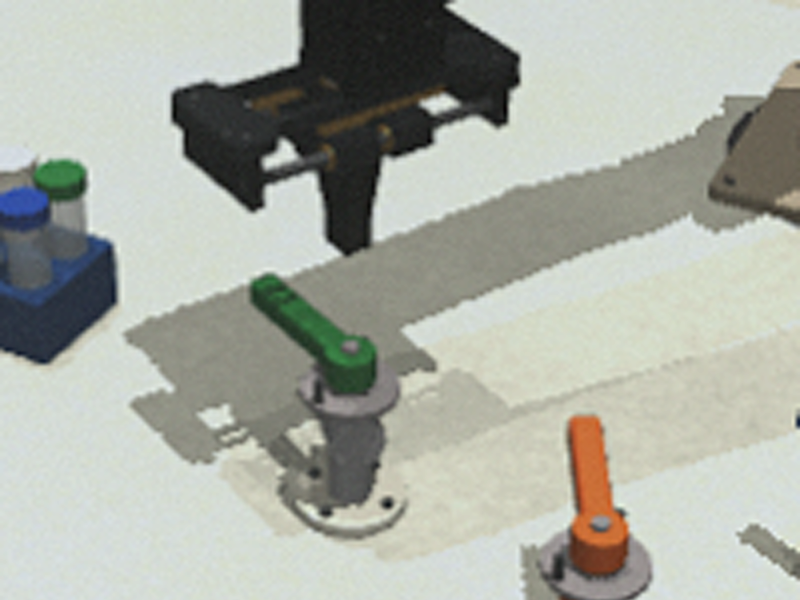

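The fingers are shut, standing on the clockwise side of the green lever and clear of the rack. Next I descend and follow the arc.

```bash
cat >> h.py <<'E'
def arc(angs,start=None,d=.024,rad=.072,z=.088,A=(.545,-.199)):
    out=[]
    for f in angs:
        a=np.radians(f);u=np.array([np.cos(a),np.sin(a)]);t=np.array([-u[1],u[0]])
        out.append((*(np.array(A)+rad*u-d*t),z,f+90))
    rows(out,start); return out[-1]
E
python3 - <<'E'
from h import *
arc([-120],d=.045)
a=arc([-120],d=.045,start=(.469,-.237,.088,-30))
print('c1');e=arc([-120,-113,-106,-99,-92],start=a)
print('c2');e=arc([-85,-78,-71,-66,-62],start=e)
E
```

```text
[-0.004, 0.024, 0.176, -0.005, 0.002, 0.003]
[-0.005, 0.009, 0.0, 0.0, 0.0, 0.0]
c1
[0.0, 0.105, 0.0, 0.0, 0.0, 0.0]
[-0.012, 0.15, 0.0, 0.0, 0.0, -0.078]
[-0.018, 0.196, 0.0, 0.0, 0.0, -0.156]
[-0.019, 0.242, 0.0, 0.0, 0.0, -0.233]
[-0.014, 0.288, 0.0, 0.0, 0.0, -0.311]
c2
[-0.012, 0.045, 0.0, 0.0, 0.0, -0.078]
[-0.018, 0.091, 0.0, 0.0, 0.0, -0.156]
[-0.019, 0.137, 0.0, 0.0, 0.0, -0.233]
[-0.016, 0.17, 0.0, 0.0, 0.0, -0.289]
[-0.012, 0.196, 0.0, 0.0, 0.0, -0.333]
```

Emit:
play_rows(motion=[[-0.005,0.02,0.19,0,0,0,0],[-0.005,0.02,0.19,0,0,0,0]])

```text
time: 4.15
ee_pos: [0.4704, -0.2405, 0.0908]
eef_rot: [0.865, 0.501, -0.002, -0.001]
ft_force: [0.3, 0.2, 0.4]
width: 0.0002
```

Emit:
play_rows(motion=[[0,0.1,0,0,0,0,0],[-0.012,0.15,0,0,0,-0.08,0],[-0.018,0.195,0,0,0,-0.155,0],[-0.019,0.24,0,0,0,-0.235,0],[-0.014,0.29,0,0,0,-0.31,0]])

```text
time: 4.78
ee_pos: [0.5208, -0.2729, 0.0944]
eef_rot: [0.718, 0.696, 0.0, 0.0]
ft_force: [-1.6, 1.4, 0.6]
width: 0.0002
```

Run:
```python
from h import *
s=r.read_state();print(s["ee_pos"],s["eef_rot"],s["time"],s["joint_positions"],s["ft_force"])
p=eyes.camera("scene")
a=cv2.resize(p["image"][130:290,220:420],(800,640),interpolation=cv2.INTER_CUBIC)[:600]
cv2.imwrite("pics/s3.png",cv2.convertScaleAbs(a[:,:,::-1],alpha=1.4))
arc([-85,-78,-71,-66,-62])
```

```text
[ 0.52079407 -0.27288205  0.09439303] [7.18036312e-01 6.96005516e-01 4.18870866e-04 1.95762319e-05] 4.775 [-0.21292821  0.44164638  0.77656282  1.74645871 -0.34467342  1.09468858
  0.64517127] [-1.6272002   1.41868383  0.56009135]
[0.003, 0.028, 0.032, 0.001, 0.0, -0.072]
[-0.004, 0.074, 0.033, 0.001, 0.0, -0.149]
[-0.005, 0.12, 0.033, 0.001, 0.0, -0.227]
[-0.002, 0.153, 0.033, 0.001, 0.0, -0.283]
[0.002, 0.179, 0.033, 0.001, 0.0, -0.327]
```

View pics/s3.png

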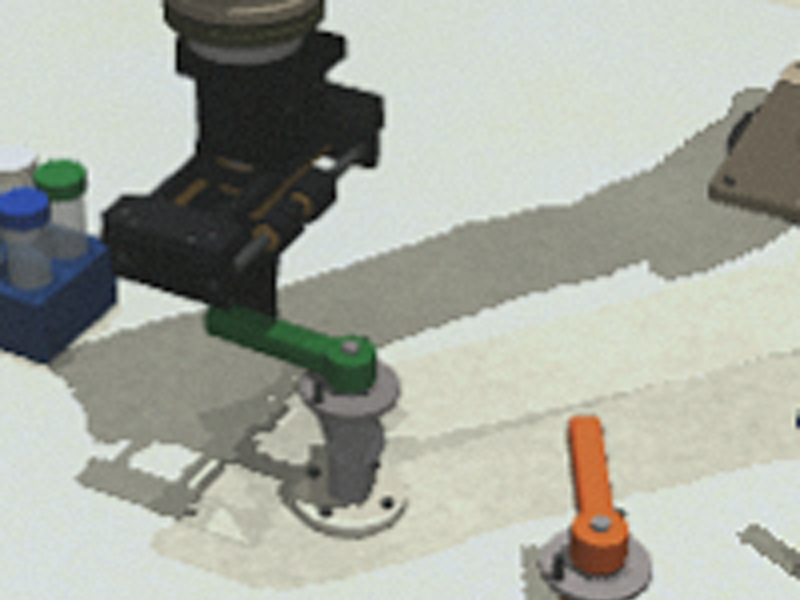

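The lever is turning, and the contact force is about 2 N as expected. I'll continue and add 6 mm of depth.

Emit:
play_rows(motion=[[-0.005,0.035,0.03,0,0,-0.075,0],[-0.01,0.08,0.03,0,0,-0.15,0],[-0.01,0.125,0.03,0,0,-0.23,0],[-0.008,0.16,0.03,0,0,-0.285,0],[-0.004,0.185,0.03,0,0,-0.33,0]])

```text
time: 5.45
ee_pos: [0.5573, -0.2758, 0.0882]
eef_rot: [0.518, 0.856, -0.0, 0.0]
ft_force: [-1.8, -0.4, -0.0]
width: 0.0004
```

Run:
```python
from h import *
s=r.read_state();print(s["ee_pos"],s["time"],s["ft_force"])
p=eyes.camera("top");q=eyes.regions_of(p,"green_lever")
for d in q[:3]:
    v,u=np.nonzero(d["region"]);W=np.array([atz(p,(a,b),.111)[:2] for a,b in zip(u,v)])
    m=W.mean(0);w=m-[.545,-.199];print(d["p"],len(u),m,np.degrees(np.arctan2(w[1],w[0])))
arc([-58,-54,-52,-51,-51])
```

```text
[ 0.55725892 -0.27580773  0.08818283] 5.45 [-1.81447936 -0.40039556 -0.03052432]
0.54 357 [ 0.59103683 -0.03400425] 74.40992675552796
0.48 170 [ 0.55109979 -0.20643981] -50.65219023524351
[0.001, 0.03, 0.0, 0.0, 0.001, -0.049]
[-0.005, 0.056, 0.0, 0.0, 0.001, -0.093]
[-0.007, 0.069, 0.0, 0.0, 0.001, -0.115]
[-0.008, 0.075, 0.0, 0.0, 0.001, -0.126]
[-0.008, 0.075, 0.0, 0.0, 0.001, -0.126]
```

Emit:
play_rows(motion=[[0,0.03,0,0,0,-0.05,0],[-0.005,0.05,0,0,0,-0.09,0],[-0.007,0.065,0,0,0,-0.11,0],[-0.007,0.07,0,0,0,-0.12,0],[-0.007,0.07,0,0,0,-0.12,0]])

```text
time: 6.18
ee_pos: [0.5695, -0.2709, 0.0868]
eef_rot: [0.436, 0.9, 0.0, 0.0]
ft_force: [0.2, 0.0, 1.2]
width: 0.0006
```

Emit:
play_rows(motion=[[0,0.01,0,0,0,0,0],[0,0.02,0,0,0,0,0],[0,0.02,0,0,0,0,0]])

```text
time: 6.55
ee_pos: [0.5727, -0.2684, 0.0864]
eef_rot: [0.435, 0.9, 0.0, -0.0]
ft_force: [-0.4, -0.4, 0.1]
width: 0.0003
```

Emit:
play_rows(motion=[[0,0.01,0,0,0,0,0],[0,0.02,0,0,0,0,0],[0,0.02,0,0,0,0,0]])

```text
time: 6.92
ee_pos: [0.575, -0.2668, 0.0864]
eef_rot: [0.436, 0.9, -0.001, -0.0]
ft_force: [-2.8, -3.1, 1.4]
width: 0.0006
```

Run:
```python
from h import *
p=eyes.camera("scene")
a=cv2.resize(p["image"][130:290,220:420],(800,640),interpolation=cv2.INTER_CUBIC)[:600]
cv2.imwrite("pics/s4.png",cv2.convertScaleAbs(a[:,:,::-1],alpha=1.4))
```

```text
(no output)
```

View pics/s4.png

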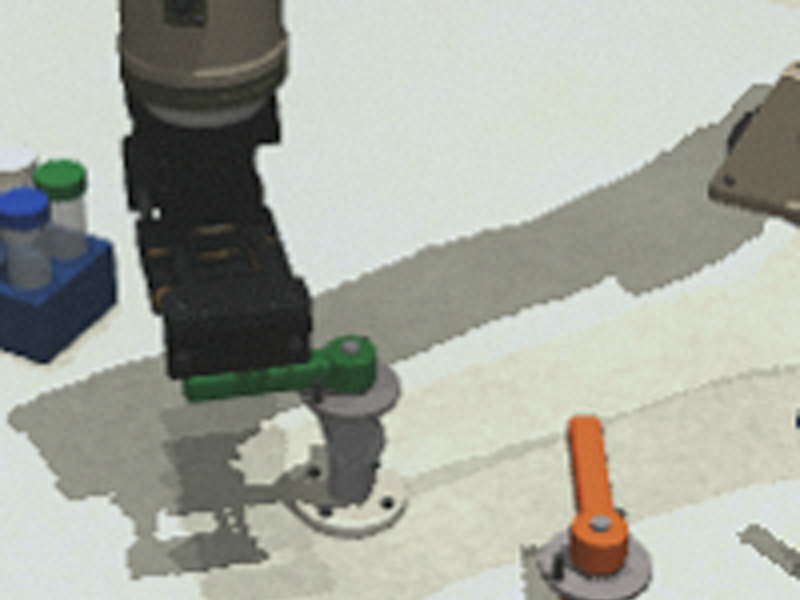

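The lever is almost against the stop pin at (317,390), and the force is up to about 4 N. I'll nudge further to confirm the stop.

Emit:
play_rows(motion=[[0,0.01,0,0,0,0,0],[0,0.02,0,0,0,0,0],[0,0.02,0,0,0,0,0]])

```text
time: 7.35
ee_pos: [0.5753, -0.2666, 0.0862]
eef_rot: [0.437, 0.899, -0.002, -0.002]
ft_force: [-13.9, -7.0, 6.8]
width: 0.0006
```

Emit:
play_rows(motion=[[0,0.015,0,0,0,0,0],[0,0.03,0,0,0,0,0],[0,0.03,0,0,0,0,0]])

```text
time: 7.72
ee_pos: [0.5757, -0.2664, 0.0861]
eef_rot: [0.439, 0.899, -0.004, -0.004]
ft_force: [-30.0, -13.9, 13.5]
width: 0.0009
```

The force has risen to about 33 N with no motion, so the lever is home. Backing off and lifting.

Emit:
play_rows(motion=[[0,-0.08,0,0,0,0,0],[0,-0.2,0,0,0,0,0],[0,-0.2,-0.2,0,0,0,0],[0,-0.2,-0.5,0,0,0,0],[0,-0.2,-0.7,0,0,0,0]])

```text
time: 8.35
ee_pos: [0.5522, -0.2851, 0.2293]
eef_rot: [0.435, 0.9, 0.001, 0.001]
ft_force: [0.3, 0.2, -1.3]
width: 0.0003
```

Emit:
play_rows(motion=[[0,-0.2,0,0,0,0,0],[0,-0.5,0,0,0,0,0],[0,-0.7,0,0,0,0,0],[0,-0.7,0,0,0,0,0]])

```text
time: 8.85
ee_pos: [0.4392, -0.3743, 0.2271]
eef_rot: [0.438, 0.899, 0.0, 0.001]
ft_force: [1.1, 0.9, -0.1]
width: 0.0004
```

Run:
```python
from h import *
s=r.read_state();print(s["ee_pos"],s["time"],s["ft_force"])
p=eyes.camera("top")
a=cv2.resize(p["image"][160:360,190:510],(800,500),interpolation=cv2.INTER_CUBIC)
cv2.imwrite("pics/t5.png",cv2.convertScaleAbs(a[:,:,::-1],alpha=1.5))
p=eyes.camera("scene")
for k,z in dict(green_grip=.102,blue_grip=.102,bottle_mid=.07,rack_mid=.025).items():
    for d in eyes.landmark_of(p,k)[:2]:
        w=atz(p,d["xy"],z);print(k,round(d["p"],2),w.round(3),np.degrees(np.arctan2(w[1]+.199,w[0]-.545)).round(1))
```

```text
[ 0.43919821 -0.37432436  0.22705082] 8.85 [ 1.09539868  0.89186649 -0.07275799]
green_grip 0.78 [ 0.589 -0.248  0.102] -48.1
green_grip 0.74 [ 0.549 -0.049  0.102] 88.4
blue_grip 0.86 [0.491 0.071 0.102] 101.4
bottle_mid 0.68 [ 0.758 -0.023  0.07 ] 39.5
bottle_mid 0.44 [ 0.554 -0.262  0.07 ] -81.7
rack_mid 0.58 [ 0.418 -0.529  0.025] -111.0
```

View pics/t5.png

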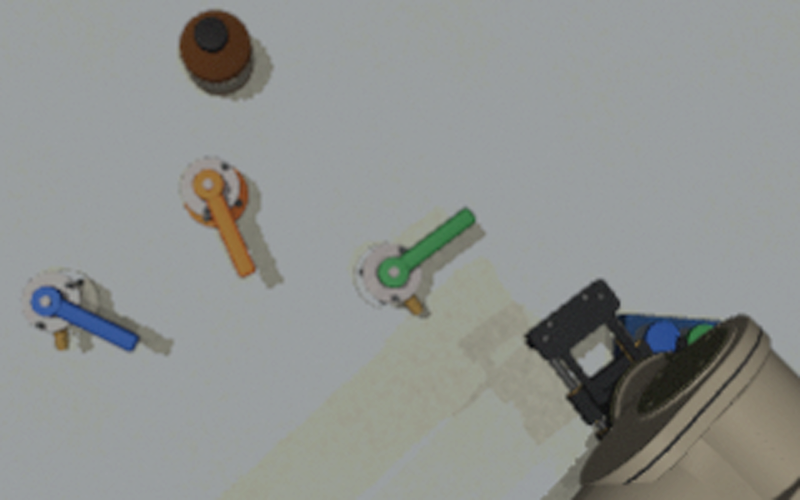

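The top view shows the green lever square to its barb, with the hub at crop (393,271) and the tip at (470,215). Blue, orange and the bottle are unmoved, and the gripper is clear at z = 0.227. Handing in.

```bash
python3 -c "
from h import *
p=eyes.camera('scene')
print(max(abs(np.array(r.read_state()['joint_vel']))),job.close_job())"
```

```text
the job is handed in; nothing more can be done
0.00538871329251243 None
```

I pushed the green lever counter-clockwise with the shut fingers from about 23° to its shut stop, then backed off, lifted clear and handed the job in at about 9 s.

- **Stop reached:** in the last nudges the force rose from about 4 N to about 36 N in total, while the tool moved less than 1 mm.
- **Lever angle:** the last top picture shows the lever square to its barb. The network puts it at -48°, against the -53° I expected from the barb direction, which is within measuring error.
- **Left alone:** the blue lever (network reading shifted about 6 mm), the orange valve and the bottle (about 10 mm) look unmoved in the pictures.
- **Disagreement on the rack:** the network's rack reading shifted about 17 mm, with the rack partly hidden by the arm. Its visible left edge in the top view is within about 2 px of where it started. The gripper stayed above the tubes, and no force suggested contact.
- **Arm at hand-in:** it was at rest and clear, with about 1 N of residual force on the tool.

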